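# Refit the captive cover of a terminal housing

### The job

Put the loose cover back into the open-topped housing: it is longer than the opening, so tilt it, push its lower edge under the near lip against the spring bar until the other edge clears the far lip, let it down onto the sealed ledges and ease it forward until it lies flat under both lips against the far wall. Then press it down firmly on the seal by the handle (about 15 N) for half a second and let go. Never force it (no push above 25 N, no snapping home), and leave the other things on the bench where they are.

Things in the scene. Friction and masses are not known exactly. Their poses are not given: they have to be found in the camera images.
- cover: Flat aluminium cover plate, 180 x 110 x 6 mm, about 0.35 kg, lying flat on the bench, the same either way round. Origin: centre of its underside; x along its 180 mm length, y across, z up out of the plate. An upright black grip stands across its middle: 12 mm thick (along x), 64 mm wide (along y), from the plate up to 47 mm above the underside.
- cover_grip (a point): Centre of the cover's grip, 30 mm above the cover's underside, 24 mm above the plate. Axes as the cover's: pinch the grip along x.
- cover_end_a (a point): Middle of the lower edge of the cover's end at its own x = -90 mm.
- cover_end_b (a point): Middle of the lower edge of the cover's end at its own x = +90 mm.
- housing: Grey steel housing fixed to the bench, 216 x 126 mm, 84 mm high, open on top, terminal blocks inside. Origin on the bench below the middle of the opening; x along it to the far end (two black cable glands), y across, z up. Ledges with a seal strip (top at z = 50 to 60 mm) run along both long walls, whose inner faces are 116 mm apart (3 mm free at each side of the cover).
- ledges: Fixed steel ledges, 12 mm wide, along both long walls and the far wall of the housing; origin midway between the long ones, at housing x = 0, y = 0, z = 45 mm. On them lies a black rubber seal strip whose top is anywhere from 5 to 15 mm above this origin (it differs each time and must be felt for); it gives about 1 mm per 12 N. In place the cover lies on it, ends 8 mm under the lips.
- near_lip (a point): Middle of the lower edge of the near lip (housing x = -82 mm, z = 79 mm). The lip is 5 mm thick and roofs all from here to the near end wall.
- far_lip (a point): Middle of the lower edge of the far lip (housing x = +82 mm, z = 79 mm), 5 mm thick; 164 mm from the near lip's edge. It overhangs the far wall, whose inner face (the stop) is 8 mm further, at x = +90 mm. Going down between this wall and the spring bar, the cover drags with up to about 5 N before it meets the seal.
- bar_rest (a point): Fixed point of the housing where the middle of the spring bar's face is at rest (housing x = -87 mm, z = 67 mm). The upright steel bar, z = 45 to 77 mm, gives way towards -x, at first with 2 N, and with 7 N at the end of its 14.5 mm travel, where it stops hard: a flat cover held against it then clears the far lip by only 3.5 mm. On a cover in place it pushes with 3 N.
- spanner: Steel combination spanner, 149 mm long, between cover and housing, a bystander. Origin: centre of its underside.
- sanding_block: Brown sanding block, 62 x 98 x 29 mm, a bystander. Origin: centre of its underside.
- oak_block: Oak offcut, 45 x 110 x 38 mm, a bystander. Origin: centre of its underside.
- jar_0: Dark screw-top jar, 64 mm across, 96 mm high, a bystander. Origin: centre of its underside.
- tape_yellow: Yellow and black tape measure, 42 x 88 x 70 mm, a bystander. Origin: centre of its underside.
- bracket_b: Bent steel angle bracket, 24 x 77 x 60 mm, a bystander. Origin: centre of its underside.
- solder_spool: Spool of solder, 54 mm across, 37 mm high, a bystander. Origin: centre of its underside.

How it is judged:
On the way, in this order (a step that is already met when the one before it is completed fails the run):
1. the cover's lower end is pushed back under the near lip against the spring bar, while the cover is tilted (angle between cover's own z axis and vertical above 0.06 rad and ((x of cover_end_a in the frame of housing below -0.09 m and z of cover_end_a in the frame of housing between 0.047 and 0.077 m) or (x of cover_end_b in the frame of housing below -0.09 m and z of cover_end_b in the frame of housing between 0.047 and 0.077 m))), for 0.1 s.
2. the cover lies home and flat and is pressed on the seal of the ledges with more than 8 N for 0.3 s (x of cover in the frame of housing between -0.0025 and 0.0025 m and z of cover in the frame of housing between 0.045 and 0.062 m and y of cover in the frame of housing between -0.005 and 0.005 m and angle between cover's own z axis and vertical below 0.025 rad and angle between the x axis of cover and the x axis of housing, either way round below 0.06 rad and contact force between cover and ledges above 8 N), for 0.3 s.
At the end, for the whole second after the job is handed in: The cover lies at rest and flat (within 0.025 rad) down on the ledges (underside 45 to 62 mm above the bench), under both lips, against the far wall: its origin within 2.5 mm along and 5 mm across the housing of its place, square to it within 0.06 rad, and nothing holds it (x of cover in the frame of housing between -0.0025 and 0.0025 m and z of cover in the frame of housing between 0.045 and 0.062 m and y of cover in the frame of housing between -0.005 and 0.005 m and angle between cover's own z axis and vertical below 0.025 rad and angle between the x axis of cover and the x axis of housing, either way round below 0.06 rad and linear speed of cover below 0.02 m/s); the robot touches nothing.
It fails at once if the cover is forced or snaps against the housing (over 30 N on the ledges, or over 40 N on the whole housing, spring bar and ledges included) (contact force between cover and ledges above 30 N or contact force between cover and housing above 40 N).
It fails at once if the gripper or arm presses on the housing with over 30 N (contact force between any of the arm, the fingers and housing above 30 N).
It fails at once if a bystander is moved by more than 30 mm (distance of any of spanner, sanding_block, oak_block, jar_0, tape_yellow, bracket_b, solder_spool from where it was at the start of the episode above 0.03 m).
It also fails if it takes over 66 s, if anything falls off the work surface, if the arm or the gripper's body presses on something with over 40 N, if the wrist force passes 120 N, or if a joint passes its speed limit or range.

### The arm

A 7-joint arm with a two-finger parallel gripper is mounted at the origin on a cart in front of the work surface, level with it; the furniture and walls round the work are solid. World frame = base frame: x ahead of the robot, y to its left, z up, the work surface at z = 0. Lengths are in m, angles in rad, forces in N, time in s.
With the tool pointing down it reaches from about 0.425 to 0.975 m from the base axis. Payload 16.7 kg.
Tool frame: the origin (TCP) lies midway between the tips of the shut fingers; the grasp point (between the pads) lies 19 mm behind it; z points along the fingers, y is the line along which they close (so a half turn about z gives the same grasp; the last joint's range is limited). The gripper opens to 85 mm and grips with 20 to 120 N. Pads are 22 mm wide; open, the fingers measure 114 mm over their backs; the gripper's body (76 mm by 85 mm) begins 54 mm behind the grasp point. The pads swing forward as they close: fully open they stand 13 mm farther back than shut.
Start: joints at [-0.149, 0.426, 0.074, 1.606, -0.034, 1.111, -0.067], TCP at [0.675, -0, 0.231] pointing down, gripper open.
Joint ranges: [-2.85, 2.85], [-0.5, 2.14], [-1.23, 1.37], [0.21, 2.46], [-1.02, 4.16], [0.16, 2.05], [-2.73, 2.73]. Speed limits (rad/s): [1.89, 1.89, 2.39, 2.39, 3.01, 3.01, 3.01].

### API

Orientations are given as a unit quaternion [w, x, y, z].
In Python, from cell import manip gives the robot as it stands.
- The arm moves only by the shell command python3 -m creep 'ROWS' [FORCE]. ROWS is a JSON object of lists of equal length, an entry for each row: "fingers": the closure, from 0 (fully open) to 1 (shut); "delta_pos": the shift along the world's x, y, z in cm, a list of three; "rot": the turn, a rotation vector about the world's x, y, z in rad, a list of three. In form: {"fingers": [fingers, ...], "delta_pos": [[dx, dy, dz], ...], "rot": [[rx, ry, rz], ...]}. A call has 1 to 10 rows; each row is the pose to reach, as a shift and turn from the pose commanded when the call began; what a row does not reach only later rows make up. A row lasts 1/12 s, in which the tool goes at most 41.7 mm and 7.16 degrees, less where a joint would pass 70% of its speed; a pose out of reach is approached as far as the arm can. A call with a gripper value outside its range is refused whole. The fingers move at their own pace and stop on an object; FORCE is the grip in N (left out, the last holds). Time passes only in rows, so rows that repeat a pose let the fingers close. It gives the time, the measured TCP pose, the force, the opening and the grip force at its end, in the units of the state.
- manip.sense(): the state, without advancing time (a new reading comes with each control period).
- manip.capture(name): name is "scene" or "side" or "wrist"; returns a dict with "frame" (420x560x3 uint8, red, green, blue), "range_z" (420x560 float32, m along the optical axis (not along the pixel's ray), 0 where there is no reading), "fx", "fy", "cx", "cy" (pixels), "k1" (the pictures are not rectified: a ray, as slopes to the right and down, at radius r is drawn at 1 + k1 r^2 times it, then the intrinsics apply), "world_from_camera" (4x4, takes a point from camera to world coordinates). Camera axes: x right, y down, z forward; pixel columns grow to the right and rows downward; lengths in m; the calibration is good to about 2 mm. A picture is of the moment at which its call begins.
- manip.finish_job(): hands the job in; it is judged then, once.
The state is a dict: "time": time; "qpos": joint angles; "joint_velocities": joint speeds; "effort": joint torques, N m; "tcp_pos": TCP position; "tool_rot": TCP orientation; "wrist_force": force on the tool from outside, world axes, zero at the start; "wrist_torque": the same for the moment, N m; "grip_width": opening from 0.0 (shut) to 1.0 (fully open); "grip_force": force on a finger pad.
Only numpy, scipy, OpenCV 4.12 (cv2) and the standard library are available. Lean on these libraries where they do the work, as an engineer would, in place of code of your own. Each camera call takes 0.05 s, during which the arm holds its last target. There are 200 camera calls.

## Working session

There is one attempt and no reset: what is moved stays moved. The work goes in short steps, Python scripts to look and compute and a shell command to move; the robot and the scene stay as the last step left them, time stands still between calls to the robot, and variables do not carry over. Pictures are saved under pics/ and viewed, at most 10 in all, crops included, and the job is handed in when it is done.

```bash
mkdir -p pics; ls; cat > h.py <<'E'
import numpy as np, cv2
from cell import manip
def cloud(c):
    h,w=c["range_z"].shape
    u,v=np.meshgrid(np.arange(w),np.arange(h))
    K=np.array([[c["fx"],0,c["cx"]],[0,c["fy"],c["cy"]],[0,0,1.]])
    p=cv2.undistortPoints(np.stack([u,v],-1).reshape(-1,1,2).astype(float),K,np.array([c["k1"],0,0,0.])).reshape(h,w,2)
    z=c["range_z"]; P=np.stack([p[...,0]*z,p[...,1]*z,z],-1)
    T=np.array(c["world_from_camera"])
    W=P@T[:3,:3].T+T[:3,3]; W[z<=0]=np.nan
    return W
E
python3 - <<'E'
from h import *
a={}
for n in ["scene","side"]:
    c=manip.capture(n); a[n]=c; cv2.imwrite(f"pics/{n}0.png",c["frame"][...,::-1]); np.save(f"{n}.npy",cloud(c)); np.save(f"{n}rgb.npy",c["frame"])
    print(n,c["fx"],c["k1"],np.round(c["world_from_camera"],3).tolist())
print(manip.sense())
E
```

```text
pics
scene 471.24676270271505 -0.0514199678741346 [[0.845, -0.327, 0.423, 0.035], [-0.535, -0.5, 0.682, -0.877], [-0.012, -0.802, -0.597, 0.84], [0.0, 0.0, 0.0, 1.0]]
side 511.6071389072411 -0.19335973539431403 [[0.911, -0.316, 0.266, 0.089], [-0.413, -0.713, 0.567, -1.017], [0.011, -0.626, -0.779, 1.433], [0.0, 0.0, 0.0, 1.0]]
{'time': 0.1, 'qpos': array([-0.14952429,  0.42662889,  0.0738621 ,  1.60652762, -0.03412165,
        1.11079435, -0.06706984]), 'joint_velocities': array([ 0.00078929, -0.00010206,  0.00040544, -0.00031011, -0.0001368 ,
        0.00044652,  0.00029731]), 'effort': array([ 8.33200116e-03, -9.51551986e+01,  3.77174735e+00, -4.64406645e+01,
        1.97906635e-02,  6.50777074e-03,  1.41262312e-04]), 'tcp_pos': array([ 6.74643435e-01, -7.55422083e-06,  2.30714737e-01]), 'tool_rot': array([-3.67410341e-04,  7.07104770e-01,  7.07108579e-01, -4.08536305e-04]), 'wrist_force': array([-0.58952732, -0.06188383, -0.37979236]), 'wrist_torque': array([-0.02129531,  0.01045355,  0.00590158]), 'grip_force': 0.0, 'grip_width': 1.0014970528347078}
```

View pics/scene0.png

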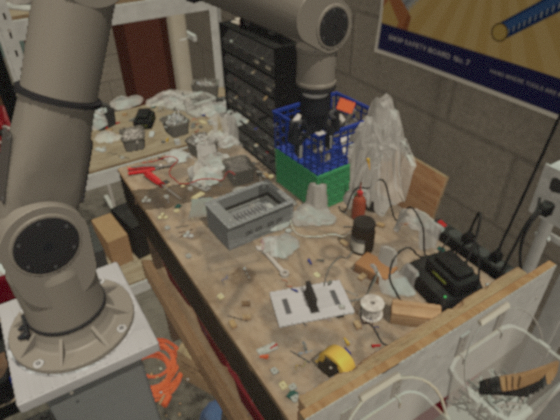

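View pics/side0.png

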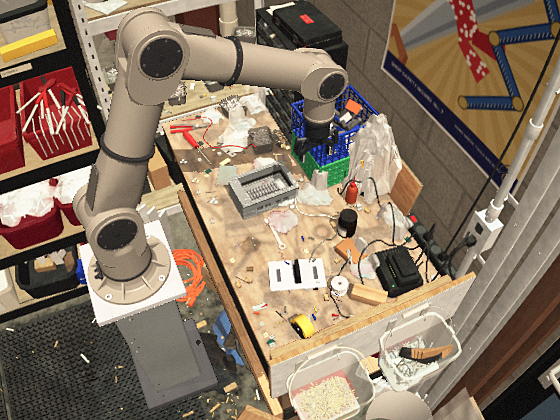

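The scene picture shows the cover near (312,302) with its black grip, the housing near (250,213) and the spanner between them. In the side picture the cover is at (297,275) and the housing at (264,188).

```bash
python3 - <<'E'
from h import *
for n,cb,hb in [("scene",(262,360,275,328),(190,305,175,250)),("side",(262,335,252,298),(222,310,155,222))]:
    W=np.load(n+".npy"); I=np.load(n+"rgb.npy").astype(int)
    def box(b): return W[b[2]:b[3],b[0]:b[1]].reshape(-1,3), I[b[2]:b[3],b[0]:b[1]].reshape(-1,3)
    P,C=box(cb)
    sat=C.max(1)-C.min(1)
    m=(C.min(1)>(110 if n=="scene" else 170))&(sat<30)&(abs(P[:,2]-.006)<.012)
    m2=(P[:,2]>.025)&(P[:,2]<.06)&(C.max(1)<70)
    mk=np.zeros((cb[3]-cb[2],cb[1]-cb[0]),np.uint8); mk.flat[m]=1
    mk=cv2.morphologyEx(mk,cv2.MORPH_CLOSE,np.ones((9,9)))
    k,l,s,_=cv2.connectedComponentsWithStats(mk); j=1+s[1:,4].argmax(); m=(l.ravel()==j)&(abs(P[:,2]-.006)<.012)
    r=cv2.minAreaRect((P[m,:2]*1000).astype(np.float32)); print(n,"cover",r,"z",np.nanmedian(P[m,2]))
    r=cv2.minAreaRect((P[m2,:2]*1000).astype(np.float32)); print(" grip",m2.sum(),r,np.nanpercentile(P[m2,2],[5,95]))
    P,C=box(hb); m=(abs(P[:,2]-.084)<.006)&((C.max(1)-C.min(1))<35)
    r=cv2.minAreaRect((P[m,:2]*1000).astype(np.float32)); print(" housing",m.sum(),r,np.median(P[m,2])); print(np.round(cv2.boxPoints(r)))
    big=cv2.resize(np.load(n+"rgb.npy")[hb[2]:cb[3],hb[0]-10:cb[1]],None,fx=(4.2 if n=="side" else 3.5),fy=(4.2 if n=="side" else 3.5),interpolation=cv2.INTER_CUBIC)
    cv2.imwrite(f"pics/{n}crop.png",big[:600,:800,::-1])
E
```

```text
scene cover ((509.32745361328125, -249.2577362060547), (129.0658416748047, 201.30892944335938), 71.05791473388672) z 0.006135931530828143
 grip 126 ((496.2186584472656, -249.2938232421875), (61.324798583984375, 10.527081489562988), 70.10753631591797) [0.02865054 0.04913073]
 housing 1084 ((572.8748168945312, 104.34834289550781), (307.9440612792969, 154.95004272460938), 3.1946401596069336) 0.08433712988291525
[[415. 173.]
 [423.  18.]
 [731.  36.]
 [722. 190.]]
side cover ((519.6967163085938, -242.2187042236328), (142.09608459472656, 214.00363159179688), 70.99939727783203) z 0.005408519799379952
 grip 80 ((513.3383178710938, -305.99652099609375), (41.30561065673828, 173.4180908203125), 15.524649620056152) [0.0279654  0.05127948]
 housing 709 ((570.4730224609375, 98.10319519042969), (304.96893310546875, 152.1084442138672), 1.8565647602081299) 0.08251911844948534
[[416. 169.]
 [421.  17.]
 [725.  27.]
 [720. 179.]]
```

View pics/scenecrop.png

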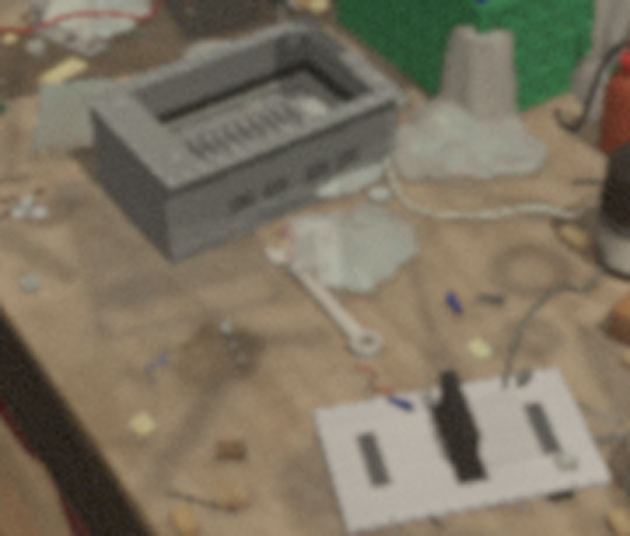

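View pics/sidecrop.png

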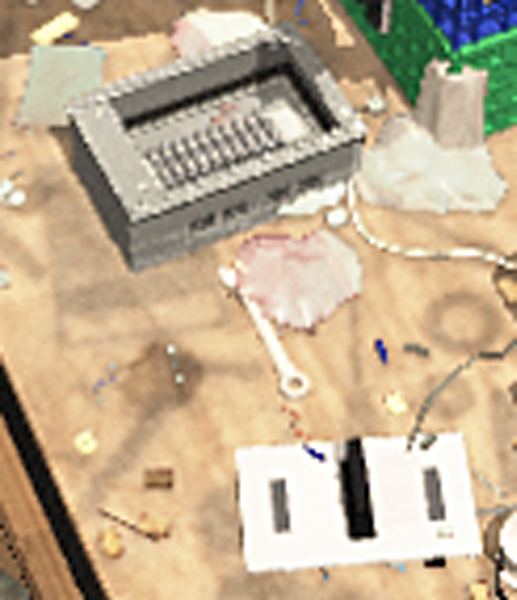

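The crops show the wide deck (near-lip roof) of the housing on the robot's side, so housing +x points roughly along world +x. The cover corners in the scene crop are (318,410), (560,370), (608,482) and (348,530).

```bash
cat >> h.py <<'E'
def ray(c,uv,z):
    K=np.array([[c["fx"],0,c["cx"]],[0,c["fy"],c["cy"]],[0,0,1.]])
    p=cv2.undistortPoints(np.array(uv,float).reshape(-1,1,2),K,np.array([c["k1"],0,0,0.])).reshape(-1,2)
    T=np.array(c["world_from_camera"]); d=np.c_[p,np.ones(len(p))]@T[:3,:3].T
    return T[:3,3]+d*((z-T[2,3])/d[:,2:])
E
python3 - <<'E'
from h import *
X={"scene":((180,175),3.5,[(318,410),(560,370),(608,482),(348,530)],[(92,110),(300,25),(402,97),(172,187)],[(442,375),(478,475)]),
"side":((212,155),4.2,[(238,447),(462,433),(478,555),(247,570)],[(70,103),(280,28),(365,130),(135,218)],[(350,440),(358,535)])}
for n,(o,s,cv,hs,gr) in X.items():
    c=manip.capture(n)
    for nm,p,z in [("cover",cv,.006),("hous",hs,.084)]:
        q=ray(c,(np.array(p)+.5)/s-.5+o,z)[:,:2]*1000
        d=(q[1]-q[0]+q[2]-q[3]); print(n,nm,q.round().tolist(),"ctr",q.mean(0).round(1),"len",np.linalg.norm(d)/2,"wid",np.linalg.norm(q[3]-q[0]+q[2]-q[1])/2,"yaw",np.degrees(np.arctan2(d[1],d[0])))
c=manip.capture("wrist"); cv2.imwrite("pics/w0.png",c["frame"][...,::-1]); print(np.round(c["world_from_camera"],3).tolist(),c["fx"],c["k1"])
E
```

```text
scene cover [[437.0, -166.0], [603.0, -227.0], [565.0, -329.0], [398.0, -269.0]] ctr [ 500.9 -247.6] len 177.14357872996388 wid 109.44038071277757 yaw -19.827195360473453
scene hous [[419.0, 148.0], [622.0, 166.0], [635.0, 28.0], [427.0, 24.0]] ctr [525.9  91.4] len 205.8826244420147 wid 131.4366111957623 yaw 2.953737289283054
side cover [[435.0, -166.0], [602.0, -226.0], [563.0, -330.0], [397.0, -270.0]] ctr [ 499.5 -248.1] len 177.05390907085106 wid 111.15844350754534 yaw -19.83909821241134
side hous [[422.0, 161.0], [620.0, 169.0], [637.0, 32.0], [427.0, 22.0]] ctr [526.5  96. ] len 204.1240407404926 wid 137.76534663368594 yaw 2.5697036535863154
[[1.0, -0.0, -0.002, 0.676], [-0.001, -0.952, -0.305, 0.077], [-0.002, 0.305, -0.952, 0.374], [0.0, 0.0, 0.0, 1.0]] 293.25581073703023 -0.0022848835468263716
```

View pics/w0.png

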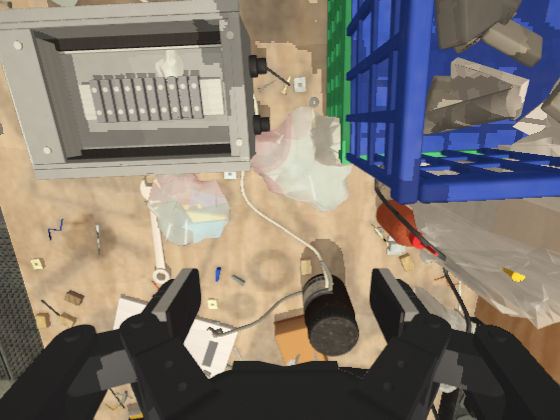

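The wrist view shows the housing at the upper left, with the cable glands at (258,65) and (262,125) on its far end, so housing +x is world +x. I'll centre the wrist camera over it to measure it precisely before fetching the cover.

```bash
python3 -m creep '{"fingers":[0,0,0,0,0,0,0,0],"delta_pos":[[-3,2.5,1],[-6,5,2],[-9,7.5,3],[-12,10,4],[-15,11.5,5],[-15,11.5,5],[-15,11.5,5],[-15,11.5,5]],"rot":[[0,0,0],[0,0,0],[0,0,0],[0,0,0],[0,0,0],[0,0,0],[0,0,0],[0,0,0]]}'
python3 - <<'E'
from h import *
c=manip.capture("wrist"); W=cloud(c); np.save("w1.npy",W); np.save("w1rgb.npy",c["frame"])
cv2.imwrite("pics/w1.png",cv2.resize(c["frame"][...,::-1],(800,600)))
import pickle; pickle.dump(c,open("w1.pkl","wb"))
m=(abs(W[...,2]-.084)<.004).astype(np.uint8)
m=cv2.morphologyEx(m,cv2.MORPH_OPEN,np.ones((3,3)))
k,l,s,_=cv2.connectedComponentsWithStats(m); j=1+s[1:,4].argmax(); m=l==j
print(s[j],np.median(W[m][:,2]))
r=cv2.minAreaRect((W[m][:,:2]*1000).astype(np.float32)); print(r); print(cv2.boxPoints(r))
E
```

```text
time: 0.92
tcp_pos: [0.5253, 0.1147, 0.2815]
tool_rot: [0.0, 0.707, 0.707, 0.0]
wrist_force: [0.3, 0.4, -0.7]
grip_width: 1.005
grip_force: 0.0
[ 192  136  190  124 8568] 0.08397984232993397
((530.4895629882812, 98.236083984375), (216.20419311523438, 146.26426696777344), 2.1859335899353027)
[[419.6767   167.19173 ]
 [425.25555   21.03389 ]
 [641.3024    29.280441]
 [635.7236   175.43828 ]]
```

View pics/w1.png

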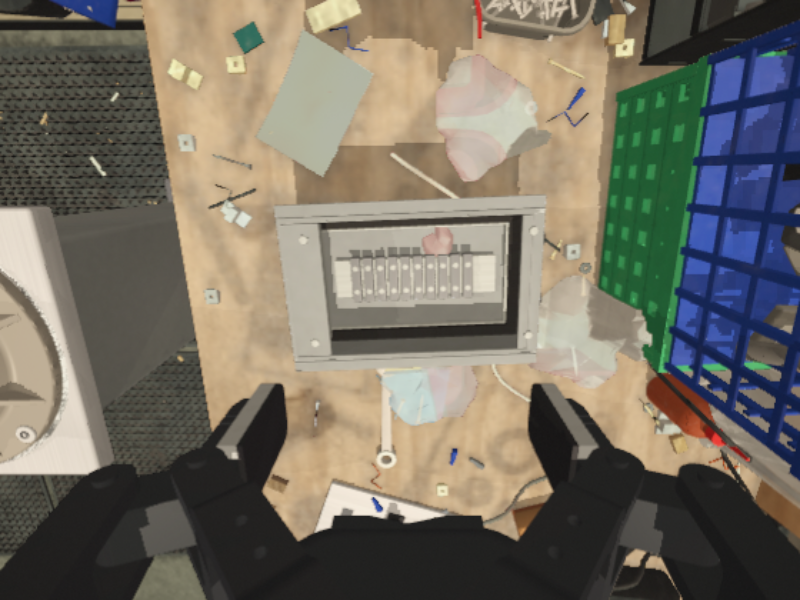

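The picture shows the whole housing, with its rim corners near (275,206), (546,196), (538,362) and (298,370). The opening runs from column 325 (near lip) to 520 (far lip).

```bash
python3 - <<'E'
from h import *
import pickle
c=pickle.load(open("w1.pkl","rb")); W=cloud(c)*1000
sel=W[130:265,180:395].reshape(-1,3)
m=abs(sel[:,2]-84)<3; P=sel[m]
# direction from PCA-free approach: rim side edges by column
for yaw in [1.5,2.0,2.5,3.0]:
    a=np.radians(yaw); R=np.array([[np.cos(a),np.sin(a)],[-np.sin(a),np.cos(a)]])
    q=(P[:,:2]-[530,98])@R.T
    out=[]
    for x0 in range(-80,81,40):
        k=abs(q[:,0]-x0)<8; y=np.sort(q[k,1]); g=np.diff(y).argmax()
        out.append([round(v,1) for v in (y[0],y[g],y[g+1],y[-1])])
    out2=[]
    for y0 in (-40,-20,0,20,40):
        k=abs(q[:,1]-y0)<5; x=np.sort(q[k,0]); g=np.diff(x).argmax()
        out2.append([round(v,1) for v in (x[0],x[g],x[g+1],x[-1])])
    print(yaw,"Y",out,"\n   X",out2)
# ray corners
uv=np.array([(275,206),(546,196),(538,355),(294,362),(319,222),(525,213),(519,350),(330,355)])*.7
print(ray(c,uv,.084).round(4)[:,:2]*1000)
E
```

```text
1.5 Y [[np.float64(-73.9), np.float64(50.6), np.float64(51.4), np.float64(71.9)], [np.float64(-73.1), np.float64(-57.9), np.float64(58.1), np.float64(72.8)], [np.float64(-72.5), np.float64(-57.4), np.float64(58.3), np.float64(72.9)], [np.float64(-72.3), np.float64(-56.9), np.float64(59.2), np.float64(73.9)], [np.float64(-70.9), np.float64(-56.3), np.float64(59.4), np.float64(74.1)]] 
   X [[np.float64(-107.0), np.float64(-72.9), np.float64(90.9), np.float64(109.1)], [np.float64(-107.3), np.float64(-73.0), np.float64(90.7), np.float64(108.4)], [np.float64(-107.4), np.float64(-73.2), np.float64(90.2), np.float64(108.3)], [np.float64(-107.5), np.float64(-73.6), np.float64(90.1), np.float64(108.3)], [np.float64(-108.1), np.float64(-73.7), np.float64(89.9), np.float64(108.0)]]
2.0 Y [[np.float64(-73.2), np.float64(5.9), np.float64(6.6), np.float64(72.7)], [np.float64(-72.8), np.float64(-57.5), np.float64(58.4), np.float64(73.1)], [np.float64(-72.5), np.float64(-57.4), np.float64(58.3), np.float64(73.1)], [np.float64(-72.5), np.float64(-57.2), np.float64(58.8), np.float64(73.5)], [np.float
[... 1454 characters left out ...]
at64(58.2), np.float64(73.2)], [np.float64(-72.2), np.float64(-57.7), np.float64(58.0), np.float64(72.7)], [np.float64(-73.1), np.float64(-58.4), np.float64(57.2), np.float64(72.2)]] 
   X [[np.float64(-108.0), np.float64(-73.9), np.float64(90.1), np.float64(108.0)], [np.float64(-107.8), np.float64(-73.5), np.float64(90.2), np.float64(107.9)], [np.float64(-107.4), np.float64(-73.1), np.float64(90.2), np.float64(108.4)], [np.float64(-107.0), np.float64(-73.0), np.float64(90.8), np.float64(108.9)], [np.float64(-106.9), np.float64(-72.7), np.float64(90.9), np.float64(109.1)]]
[[422.1 166.2]
 [636.  173.7]
 [642.6  37.4]
 [426.   30.7]
 [456.2 153.7]
 [620.6 160.6]
 [625.4  42.2]
 [458.4  37.5]]
```

```bash
python3 -m creep '{"fingers":[0,0,0,0,0,0,0,0,0,0],"delta_pos":[[-0.3,-4,-0.5],[-0.6,-8,-1],[-0.9,-12,-1.5],[-1.2,-16,-2],[-1.5,-20,-3],[-1.8,-24,-4],[-2.1,-28,-5],[-2.4,-32,-6],[-2.5,-36,-7],[-2.5,-36.3,-7]],"rot":[[0,0,0],[0,0,-0.07],[0,0,-0.14],[0,0,-0.21],[0,0,-0.28],[0,0,-0.346],[0,0,-0.346],[0,0,-0.346],[0,0,-0.346],[0,0,-0.346]]}'
python3 -m creep '{"fingers":[0.3,0.3,0.3],"delta_pos":[[0,0,0],[0,0,0],[0,0,0]],"rot":[[0,0,0],[0,0,0],[0,0,0]]}'
python3 - <<'E'
from h import *
c=manip.capture("wrist"); W=cloud(c)*1000; I=c["frame"].astype(int)
cv2.imwrite("pics/w2.png",c["frame"][...,::-1])
m=(abs(W[...,2]-6)<4)&(I.min(-1)>150)&(np.ptp(I,axis=-1)<35)
m=cv2.morphologyEx(m.astype(np.uint8),cv2.MORPH_OPEN,np.ones((3,3)))
k,l,s,_=cv2.connectedComponentsWithStats(m); j=1+s[1:,4].argmax(); print(s[j])
r=cv2.minAreaRect(W[l==j][:,:2].astype(np.float32)); print(r,cv2.boxPoints(r))
g=(W[...,2]>42)&(W[...,2]<52)&(I.max(-1)<90)&(np.hypot(W[...,0]-500,W[...,1]+248)<60)
r=cv2.minAreaRect(W[g][:,:2].astype(np.float32)); print(g.sum(),r)
E
```

```text
time: 1.8
tcp_pos: [0.4973, -0.2563, 0.2091]
tool_rot: [0.0, 0.821, 0.571, -0.002]
wrist_force: [-1.1, -0.2, -0.1]
grip_width: 0.997
grip_force: 0.0
time: 2.05
tcp_pos: [0.5003, -0.2475, 0.2111]
tool_rot: [-0.0, 0.818, 0.575, -0.0]
wrist_force: [-0.1, -0.1, 0.4]
grip_width: 0.701
grip_force: 0.0
[  208   141   154    90 10396]
((501.63916015625, -248.57391357421875), (110.83101654052734, 179.94314575195312), 70.6978988647461) [[ 398.40747 -271.13443]
 [ 568.2358  -330.61447]
 [ 604.87085 -226.0134 ]
 [ 435.04254 -166.53336]]
620 ((501.65899658203125, -246.87213134765625), (61.677425384521484, 11.698968887329102), 70.47321319580078)
```

View pics/w2.png

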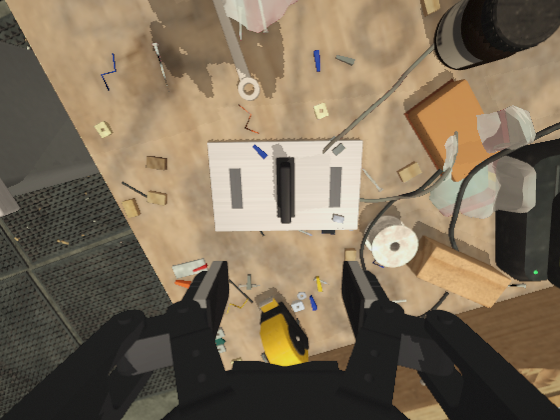

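The wrist view shows the cover flat and clear at (285,187), with the grip upright in its middle. I'll descend and grip it.

```bash
python3 -m creep '{"fingers":[0.3,0.3,0.3,0.3,0.3,0.3,0.3,0.3],"delta_pos":[[0.1,-0.05,-4],[0.15,-0.05,-8],[0.15,-0.05,-12],[0.15,-0.05,-15],[0.15,-0.05,-17.5],[0.15,-0.05,-19],[0.15,-0.05,-19.7],[0.15,-0.05,-19.7]],"rot":[[0,0,0.009],[0,0,0.009],[0,0,0.009],[0,0,0.009],[0,0,0.009],[0,0,0.009],[0,0,0.009],[0,0,0.009]]}'
python3 -m creep '{"fingers":[0.7,0.85,1,1,1,1,1,1],"delta_pos":[[0,0,0],[0,0,0],[0,0,0],[0,0,0],[0,0,0],[0,0,0],[0,0,0],[0,0,0]],"rot":[[0,0,0],[0,0,0],[0,0,0],[0,0,0],[0,0,0],[0,0,0],[0,0,0],[0,0,0]]}' 80
```

```text
time: 2.77
tcp_pos: [0.5012, -0.2475, 0.0132]
tool_rot: [-0.001, 0.815, 0.579, -0.0]
wrist_force: [0.7, -0.2, 0.0]
grip_width: 0.704
grip_force: 0.0
time: 3.43
tcp_pos: [0.5021, -0.2486, 0.0155]
tool_rot: [0.0, 0.816, 0.579, 0.001]
wrist_force: [-2.8, 1.7, 11.2]
grip_width: 0.128
grip_force: 78.8
```

```bash
python3 -m creep '{"fingers":[1,1,1,1,1,1],"delta_pos":[[0,0,1],[0,0,3],[0,0,7],[0,0,11],[0,0,15],[0,0,18]],"rot":[[0,0,0],[0,0,0],[0,0,0],[0,0,0],[0,0,0],[0,0,0]]}'
python3 -m creep '{"fingers":[1,1,1,1,1,1,1,1,1,1],"delta_pos":[[0.3,2.5,0],[0.7,6,0],[1.1,10,0],[1.5,14,0],[2,18,0],[2.4,22,0],[2.8,26,0],[3.2,30,0],[3.5,33,0],[3.6,34.7,0]],"rot":[[0,0,0.03],[0,0,0.08],[0,0,0.13],[0,0,0.18],[0,0,0.23],[0,0,0.28],[0,0,0.33],[0,0,0.36],[0,0,0.377],[0,0,0.377]]}'
python3 -m creep '{"fingers":[1,1,1],"delta_pos":[[0,0,0],[0,0,0],[0,0,0]],"rot":[[0,0,0],[0,0,0],[0,0,0]]}'
python3 - <<'E'
from h import *
c=manip.capture("wrist"); W=cloud(c)*1000; I=c["frame"].astype(int)
cv2.imwrite("pics/w3.png",c["frame"][...,::-1])
s=manip.sense(); print(s["tcp_pos"],s["tool_rot"],s["wrist_force"],s["wrist_torque"])
zt=(s["tcp_pos"][2])*1000
m=(abs(W[...,2]-(zt-9))<12)&(I.min(-1)>120)&(np.ptp(I,axis=-1)<40)
m=cv2.morphologyEx(m.astype(np.uint8),cv2.MORPH_OPEN,np.ones((3,3)))
k,l,st,_=cv2.connectedComponentsWithStats(m); j=1+st[1:,4].argmax(); print(st[1:])
P=W[m>0]; P=W[l==j]
r=cv2.minAreaRect(P[:,:2].astype(np.float32)); print(r,cv2.boxPoints(r))
A=np.c_[P[:,:2]-P[:,:2].mean(0),np.ones(len(P))]; print("plane",np.linalg.lstsq(A,P[:,2],rcond=None)[0],P[:,:2].mean(0))
E
```

```text
time: 3.93
tcp_pos: [0.5015, -0.2489, 0.1984]
tool_rot: [0.001, 0.816, 0.578, 0.001]
wrist_force: [1.1, -0.2, -2.7]
grip_width: 0.13
grip_force: 78.7
time: 4.77
tcp_pos: [0.5372, 0.1027, 0.1952]
tool_rot: [-0.0, 0.691, 0.723, 0.001]
wrist_force: [0.4, 0.1, -3.4]
grip_width: 0.125
grip_force: 78.5
time: 5.02
tcp_pos: [0.5373, 0.0975, 0.1947]
tool_rot: [0.0, 0.693, 0.721, -0.0]
wrist_force: [-0.3, 0.3, -3.0]
grip_width: 0.127
grip_force: 78.5
[0.53736517 0.09713112 0.19466022] [ 2.06031768e-04  6.93433283e-01  7.20520802e-01 -1.18171601e-04] [ 0.88033387 -0.77543139 -3.82535351] [ 0.00617185 -0.03780822 -0.04212338]
[[  113   166   344   165 36001]
 [  268   336     4     4    16]
 [  298   336     4     4    16]]
((538.27197265625, 100.59066772460938), (180.63587951660156, 103.20140075683594), 2.159297466278076) [[446.07394  148.75172 ]
 [449.96237   45.623615]
 [630.47      52.42961 ]
 [626.58154  155.55772 ]]
plane [-1.38682485e-03 -4.49560106e-04  1.85158539e+02] [537.67980546 116.09594896]
```

View pics/w3.png

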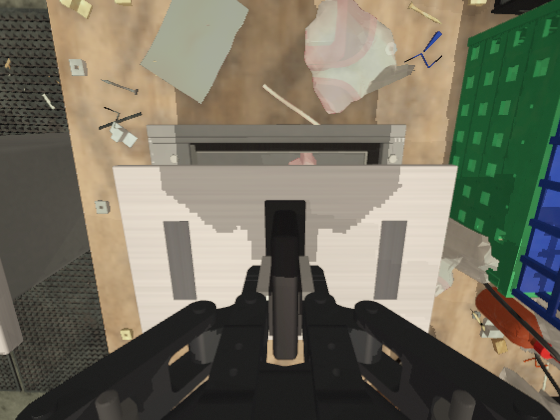

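The wrist view shows the cover held level over the housing, its +y edge at row 166, with the housing's +y rim visible behind it at rows 125-150. I'll cross-check the housing's position from this view before tilting.

```bash
python3 -m creep '{"fingers":[1,1,1,1,1,1],"delta_pos":[[0.2,0.1,0],[0.4,0.2,0],[0.76,0.2,-2],[0.76,0.2,-4],[0.76,0.2,-5.5],[0.76,0.2,-5.5]],"rot":[[0.003,-0.08,0],[0.006,-0.16,0],[0.009,-0.22,0],[0.009,-0.22,0],[0.009,-0.22,0],[0.009,-0.22,0]]}'
cat >> h.py <<'E'
from scipy.spatial.transform import Rotation as R
Hx,Hy,Yaw=538.5,98.8,np.radians(2.3)
def st():
    s=manip.sense(); t=s["tcp_pos"]*1000; q=s["tool_rot"]; M=R.from_quat([q[1],q[2],q[3],q[0]]).as_matrix()
    Rz=np.array([[np.cos(Yaw),np.sin(Yaw),0],[-np.sin(Yaw),np.cos(Yaw),0],[0,0,1]])
    T=Rz@(t-[Hx,Hy,0]); u=Rz@M[:,1]; n=-Rz@M[:,2]
    a=T-89*u-15.5*n; b=a+180*u; o=a+90*u; f=Rz@s["wrist_force"]
    print("t %.2f"%s["time"],"T",T.round(1),"end_a",a.round(1),"end_b",b.round(1),"O",o.round(1),"tilt %.3f roll %.3f yaw %.3f"%(u[2],n[1],u[1]),"F",f.round(1),"M",(Rz@s["wrist_torque"]).round(2),"grip",round(s["grip_width"],3))
E
python3 - <<'E'
from h import *
st()
c=manip.capture("wrist"); W=cloud(c)*1000
P=W[(abs(W[...,2]-84)<3)]; a=Yaw
q=(P[:,:2]-[Hx,Hy])@np.array([[np.cos(a),np.sin(a)],[-np.sin(a),np.cos(a)]]).T
for x0 in (-60,-30,0,30,60):
    k=(abs(q[:,0]-x0)<8)&(abs(q[:,1]-65)<15); print(x0,k.sum(),(q[k,1].min(),q[k,1].max()) if k.any() else "")
np.save("w4.npy",W); I=c["frame"].astype(int); cv2.imwrite("pics/w4.png",c["frame"][...,::-1])
E
```

```text
time: 5.57
tcp_pos: [0.5433, 0.0987, 0.137]
tool_rot: [0.075, 0.689, 0.716, 0.077]
wrist_force: [-1.2, -0.5, -4.1]
grip_width: 0.126
grip_force: 78.6
t 5.57 T [  4.8  -0.3 137. ] end_a [-78.8  -0.2 102.7] end_b [ 97.   -0.4 141.4] O [  9.1  -0.3 122.1] tilt 0.215 roll 0.002 yaw -0.001 F [-1.2 -0.4 -4.1] M [-0.01  0.52 -0.02] grip 0.126
-60 741 (np.float64(57.730493464879444), np.float64(72.57629985177056))
-30 653 (np.float64(57.67090438749699), np.float64(72.33137452955461))
0 604 (np.float64(57.57115593063912), np.float64(72.68947088185165))
30 542 (np.float64(57.62816176760411), np.float64(72.48061869464733))
60 483 (np.float64(57.621068418385256), np.float64(72.2732585910051))
```

```bash
python3 -m creep '{"fingers":[1,1,1,1,1,1,1],"delta_pos":[[0,0,0],[0,0,-0.7],[0,0,-1.4],[0,0,-2.1],[0,0,-2.8],[0,0,-3.2],[0,0,-3.2]],"rot":[[0,0,0],[0,0,0],[0,0,0],[0,0,0],[0,0,0],[0,0,0],[0,0,0]]}'; python3 -c "
from h import *
st()"
```

```text
time: 6.2
tcp_pos: [0.5445, 0.1003, 0.1061]
tool_rot: [0.076, 0.689, 0.717, 0.079]
wrist_force: [0.8, 0.7, -3.2]
grip_width: 0.127
grip_force: 78.9
t 6.20 T [  6.1   1.2 106.1] end_a [-77.5   1.3  71.7] end_b [ 98.2   1.2 110.7] O [10.4  1.2 91.2] tilt 0.217 roll 0.000 yaw -0.000 F [ 0.9  0.7 -3.2] M [ 0.04  0.4  -0.01] grip 0.127
```

```bash
python3 -m creep '{"fingers":[1,1,1,1,1,1,1,1],"delta_pos":[[0,-0.1,-0.3],[0,-0.1,-0.6],[-0.3,-0.1,-0.6],[-0.6,-0.12,-0.6],[-0.9,-0.13,-0.6],[-0.9,-0.13,-0.6],[-0.9,-0.13,-0.6],[-0.9,-0.13,-0.6]],"rot":[[0,0,0],[0,0,0],[0,0,0],[0,0,0],[0,0,0],[0,0,0],[0,0,0],[0,0,0]]}'; python3 -c "
from h import *
st()"
```

```text
time: 6.87
tcp_pos: [0.5364, 0.0992, 0.1016]
tool_rot: [0.076, 0.689, 0.717, 0.08]
wrist_force: [2.0, -0.3, -2.4]
grip_width: 0.126
grip_force: 78.8
t 6.87 T [ -2.    0.5 101.6] end_a [-85.5   0.5  67. ] end_b [ 90.1   0.5 106.5] O [ 2.3  0.5 86.7] tilt 0.219 roll -0.000 yaw -0.000 F [ 2.  -0.3 -2.4] M [-0.2  -0.16 -0.08] grip 0.126
```

```bash
python3 -m creep '{"fingers":[1,1,1,1,1,1,1,1],"delta_pos":[[-0.2,-0.02,-0.2],[-0.4,-0.02,-0.2],[-0.6,-0.04,-0.2],[-0.8,-0.05,-0.2],[-1.0,-0.06,-0.2],[-1.2,-0.07,-0.2],[-1.2,-0.07,-0.2],[-1.2,-0.07,-0.2]],"rot":[[0,0,0],[0,0,0],[0,0,0],[0,0,0],[0,0,0],[0,0,0],[0,0,0],[0,0,0]]}'; python3 -c "
from h import *
st()"
```

```text
time: 7.53
tcp_pos: [0.5245, 0.0987, 0.0997]
tool_rot: [0.076, 0.689, 0.717, 0.08]
wrist_force: [5.2, -0.0, -3.3]
grip_width: 0.126
grip_force: 78.5
t 7.53 T [-14.    0.4  99.7] end_a [-97.4   0.5  65. ] end_b [ 78.2   0.4 104.5] O [-9.6  0.5 84.8] tilt 0.220 roll -0.001 yaw -0.000 F [ 5.2 -0.2 -3.3] M [ 0.09 -1.17 -0.04] grip 0.126
```

```bash
python3 -m creep '{"fingers":[1,1,1,1,1,1,1,1],"delta_pos":[[-0.13,-0.01,0],[-0.26,-0.02,0],[-0.2,-0.02,-0.17],[-0.14,-0.02,-0.34],[-0.07,-0.02,-0.51],[-0.01,-0.02,-0.68],[-0.01,-0.02,-0.68],[-0.01,-0.02,-0.68]],"rot":[[0,0,0],[0,0,0],[-0.001,0.02,0],[-0.002,0.04,0],[-0.002,0.06,0],[-0.003,0.08,0],[-0.003,0.08,0],[-0.003,0.08,0]]}'; python3 -c "
from h import *
st()"
```

```text
time: 8.2
tcp_pos: [0.5249, 0.0986, 0.0928]
tool_rot: [0.049, 0.691, 0.719, 0.051]
wrist_force: [7.8, 1.8, -3.2]
grip_width: 0.125
grip_force: 79.0
t 8.20 T [-13.6   0.3  92.8] end_a [-99.5   0.4  64.9] end_b [78.7  0.3 90.2] O [-10.4   0.4  77.6] tilt 0.141 roll -0.001 yaw -0.000 F [ 7.8  1.4 -3.2] M [ 0.4  -1.41 -0.11] grip 0.125
```

```bash
python3 -m creep '{"fingers":[1,1,1,1,1,1,1,1],"delta_pos":[[-0.06,0,0],[-0.02,0,-0.12],[0.03,0,-0.24],[0.06,0,-0.36],[0.09,0,-0.49],[0.12,0,-0.61],[0.12,0,-0.61],[0.12,0,-0.61]],"rot":[[0,0,0],[0,0.014,0],[-0.001,0.028,0],[-0.002,0.042,0],[-0.002,0.056,0],[-0.003,0.07,0],[-0.003,0.07,0],[-0.003,0.07,0]]}'; python3 -c "
from h import *
st()"
```

```text
time: 8.87
tcp_pos: [0.526, 0.0987, 0.0866]
tool_rot: [0.024, 0.692, 0.721, 0.026]
wrist_force: [7.5, 2.2, -3.8]
grip_width: 0.124
grip_force: 79.0
t 8.87 T [-12.5   0.4  86.6] end_a [-100.2    0.4   64.8] end_b [79.4  0.4 77.6] O [-10.4   0.4  71.2] tilt 0.071 roll -0.001 yaw -0.000 F [ 7.6  1.9 -3.8] M [ 0.35 -1.59 -0.11] grip 0.124
```

```bash
python3 -m creep '{"fingers":[1,1,1,1,1,1,1,1],"delta_pos":[[0.03,0,-0.12],[0.06,0,-0.24],[0.09,0,-0.37],[0.11,0,-0.49],[0.13,0,-0.61],[0.13,0,-0.61],[0.13,0,-0.61],[0.13,0,-0.61]],"rot":[[0,0.014,0],[-0.001,0.028,0],[-0.002,0.042,0],[-0.002,0.056,0],[-0.003,0.071,0],[-0.003,0.071,0],[-0.003,0.071,0],[-0.003,0.071,0]]}'; python3 -c "
from h import *
st()"
```

```text
time: 9.53
tcp_pos: [0.5272, 0.0987, 0.0804]
tool_rot: [-0.0, 0.693, 0.721, 0.0]
wrist_force: [7.6, 2.3, -4.8]
grip_width: 0.124
grip_force: 78.5
t 9.53 T [-11.3   0.4  80.4] end_a [-100.3    0.4   64.9] end_b [79.7  0.4 64.9] O [-10.3   0.4  64.9] tilt 0.000 roll -0.001 yaw -0.000 F [ 7.7  1.9 -4.8] M [ 0.42 -1.84 -0.13] grip 0.124
```

```bash
python3 -m creep '{"fingers":[1,1,1,1,1,1,1,1,1],"delta_pos":[[0.15,0,0],[0.3,0.01,0],[0.45,0.02,0],[0.6,0.02,0],[0.75,0.03,0],[0.85,0.03,0],[0.95,0.04,0],[0.95,0.04,0],[0.95,0.04,0]],"rot":[[0,0,0],[0,0,0],[0,0,0],[0,0,0],[0,0,0],[0,0,0],[0,0,0],[0,0,0],[0,0,0]]}'; python3 -c "
from h import *
st()"
```

```text
time: 10.28
tcp_pos: [0.5359, 0.0988, 0.0803]
tool_rot: [-0.0, 0.693, 0.721, -0.0]
wrist_force: [2.7, 2.5, -3.4]
grip_width: 0.13
grip_force: 78.9
t 10.28 T [-2.6  0.1 80.3] end_a [-91.6   0.1  64.9] end_b [88.4  0.  64.6] O [-1.6  0.1 64.8] tilt -0.001 roll -0.000 yaw -0.000 F [ 2.8  2.4 -3.4] M [ 0.43 -0.95 -0.1 ] grip 0.13
```

```bash
python3 -m creep '{"fingers":[1,1,1,1,1,1],"delta_pos":[[0.04,0.05,0],[0.08,0.1,0],[0.12,0.1,0],[0.16,0.1,0],[0.16,0.1,0],[0.16,0.1,0]],"rot":[[0,0,0],[0,0,0],[0,0,0],[0,0,0],[0,0,0],[0,0,0]]}'; python3 -c "
from h import *
st()"
```

```text
time: 10.78
tcp_pos: [0.5375, 0.0995, 0.0803]
tool_rot: [-0.0, 0.693, 0.721, -0.0]
wrist_force: [2.8, -1.6, -3.6]
grip_width: 0.126
grip_force: 79.0
t 10.78 T [-1.   0.7 80.3] end_a [-90.    0.7  64.9] end_b [90.   0.7 64.7] O [ 0.   0.7 64.8] tilt -0.001 roll 0.000 yaw -0.000 F [ 2.7 -1.7 -3.6] M [-0.56 -0.8   0.01] grip 0.126
```

```bash
python3 -m creep '{"fingers":[1,1,1,1,1,1],"delta_pos":[[0.03,-0.03,0],[0.06,-0.04,0],[0.09,-0.04,0],[0.12,-0.04,0],[0.12,-0.04,0],[0.12,-0.04,0]],"rot":[[0,0,0],[0,0,0],[0,0,0],[0,0,0],[0,0,0],[0,0,0]]}'; python3 -c "
from h import *
st()"
```

```text
time: 11.28
tcp_pos: [0.5379, 0.0993, 0.0801]
tool_rot: [-0.001, 0.693, 0.721, -0.001]
wrist_force: [-5.7, -0.0, 0.8]
grip_width: 0.125
grip_force: 79.7
t 11.28 T [-0.5  0.6 80.1] end_a [-89.6   0.6  64.8] end_b [90.4  0.6 64.4] O [ 0.4  0.6 64.6] tilt -0.003 roll 0.000 yaw -0.000 F [-5.7  0.2  0.8] M [-0.08  1.05 -0.07] grip 0.125
```

```bash
python3 -m creep '{"fingers":[1,1,1,1,1,1,1,1],"delta_pos":[[-0.05,0,0],[-0.05,0,-0.1],[-0.05,0,-0.2],[-0.05,0,-0.3],[-0.05,0,-0.4],[-0.05,0,-0.45],[-0.05,0,-0.45],[-0.05,0,-0.45]],"rot":[[0,0,0],[0,0,0],[0,0,0],[0,0,0],[0,0,0],[0,0,0],[0,0,0],[0,0,0]]}'; python3 -c "
from h import *
st()"
```

```text
time: 11.95
tcp_pos: [0.5379, 0.0993, 0.0756]
tool_rot: [-0.001, 0.693, 0.721, -0.001]
wrist_force: [-4.4, -0.1, -0.4]
grip_width: 0.124
grip_force: 79.7
t 11.95 T [-0.6  0.6 75.6] end_a [-89.6   0.6  60.3] end_b [90.4  0.5 60. ] O [ 0.4  0.6 60.1] tilt -0.002 roll -0.000 yaw -0.000 F [-4.4  0.1 -0.4] M [ 0.04  0.96 -0.08] grip 0.124
```

```bash
python3 -m creep '{"fingers":[1,1,1,1,1,1],"delta_pos":[[-0.03,0,-0.05],[-0.03,0,-0.1],[-0.03,0,-0.15],[-0.03,0,-0.2],[-0.03,0,-0.2],[-0.03,0,-0.2]],"rot":[[0,0,0],[0,0,0],[0,0,0],[0,0,0],[0,0,0],[0,0,0]]}'; python3 -c "
from h import *
st()"
```

```text
time: 12.45
tcp_pos: [0.5379, 0.0993, 0.0738]
tool_rot: [-0.0, 0.693, 0.721, -0.0]
wrist_force: [-5.1, 0.2, 1.4]
grip_width: 0.126
grip_force: 79.8
t 12.45 T [-0.6  0.6 73.8] end_a [-89.6   0.6  58.4] end_b [90.4  0.6 58.2] O [ 0.4  0.6 58.3] tilt -0.001 roll -0.000 yaw -0.000 F [-5.1  0.4  1.4] M [ 0.07  0.85 -0.13] grip 0.126
```

```bash
python3 -m creep '{"fingers":[1,1,1,1,1,1],"delta_pos":[[0,0,-0.05],[0,0,-0.1],[0,0,-0.1],[0,0,-0.15],[0,0,-0.15],[0,0,-0.15]],"rot":[[0,0,0],[0,0,0],[0,0,0],[0,0,0],[0,0,0],[0,0,0]]}'; python3 -c "
from h import *
st()"
```

```text
time: 12.95
tcp_pos: [0.5379, 0.0993, 0.0723]
tool_rot: [-0.0, 0.693, 0.721, -0.0]
wrist_force: [-5.4, -0.5, 1.6]
grip_width: 0.129
grip_force: 79.9
t 12.95 T [-0.6  0.5 72.3] end_a [-89.6   0.5  56.9] end_b [90.4  0.5 56.7] O [ 0.4  0.5 56.8] tilt -0.001 roll -0.000 yaw -0.000 F [-5.4 -0.3  1.6] M [ 0.09  0.89 -0.04] grip 0.129
```

```bash
python3 -m creep '{"fingers":[1,1,1,1,1,1],"delta_pos":[[-0.04,0,-0.05],[-0.04,0,-0.1],[-0.04,0,-0.1],[-0.04,0,-0.15],[-0.04,0,-0.15],[-0.04,0,-0.15]],"rot":[[0,0,0],[0,0,0],[0,0,0],[0,0,0],[0,0,0],[0,0,0]]}'; python3 -c "
from h import *
st()"
```

```text
time: 13.45
tcp_pos: [0.5379, 0.0993, 0.0708]
tool_rot: [-0.0, 0.693, 0.721, -0.0]
wrist_force: [1.6, 0.8, -2.2]
grip_width: 0.127
grip_force: 79.4
t 13.45 T [-0.6  0.5 70.8] end_a [-89.6   0.5  55.4] end_b [90.4  0.5 55.3] O [ 0.4  0.5 55.3] tilt -0.000 roll -0.000 yaw -0.000 F [ 1.7  0.8 -2.2] M [ 0.04 -0.21 -0.1 ] grip 0.127
```

```bash
python3 -m creep '{"fingers":[1,1,1,1,1],"delta_pos":[[0,0,-0.05],[0,0,-0.1],[0,0,-0.1],[0,0,-0.1],[0,0,-0.1]],"rot":[[0,0,0],[0,0,0],[0,0,0],[0,0,0],[0,0,0]]}'; python3 -c "
from h import *
st()"
```

```text
time: 13.87
tcp_pos: [0.5379, 0.0993, 0.0698]
tool_rot: [-0.0, 0.693, 0.721, -0.0]
wrist_force: [3.0, 0.4, -2.8]
grip_width: 0.124
grip_force: 79.1
t 13.87 T [-0.6  0.5 69.8] end_a [-89.6   0.6  54.4] end_b [90.4  0.5 54.3] O [ 0.4  0.5 54.3] tilt -0.001 roll -0.000 yaw -0.000 F [ 3.   0.3 -2.8] M [ 0.04 -0.71 -0.04] grip 0.124
```

```bash
python3 -m creep '{"fingers":[1,1,1,1,1],"delta_pos":[[0.02,0,-0.05],[0.02,0,-0.1],[0.02,0,-0.15],[0.02,0,-0.15],[0.02,0,-0.15]],"rot":[[0,0,0],[0,0,0],[0,0,0],[0,0,0],[0,0,0]]}'; python3 -c "
from h import *
st()"
```

```text
time: 14.28
tcp_pos: [0.5378, 0.0993, 0.0682]
tool_rot: [-0.0, 0.693, 0.721, -0.0]
wrist_force: [2.5, 0.1, -2.2]
grip_width: 0.127
grip_force: 79.1
t 14.28 T [-0.7  0.5 68.2] end_a [-89.7   0.5  52.8] end_b [90.3  0.5 52.6] O [ 0.3  0.5 52.7] tilt -0.001 roll -0.000 yaw -0.000 F [ 2.5 -0.  -2.2] M [ 0.08 -0.7  -0.03] grip 0.127
```

```bash
python3 -m creep '{"fingers":[1,1,1,1,1],"delta_pos":[[0,0,-0.05],[0,0,-0.1],[0,0,-0.1],[0,0,-0.1],[0,0,-0.1]],"rot":[[0,0,0],[0,0,0],[0,0,0],[0,0,0],[0,0,0]]}'; python3 -c "
from h import *
st()"
```

```text
time: 14.7
tcp_pos: [0.5378, 0.0993, 0.0673]
tool_rot: [-0.0, 0.693, 0.721, -0.0]
wrist_force: [2.6, 0.0, -2.8]
grip_width: 0.128
grip_force: 79.1
t 14.70 T [-0.7  0.5 67.3] end_a [-89.7   0.5  51.9] end_b [90.3  0.5 51.7] O [ 0.3  0.5 51.8] tilt -0.001 roll -0.000 yaw -0.000 F [ 2.6 -0.1 -2.8] M [-0.02 -0.69 -0.05] grip 0.128
```

```bash
python3 -m creep '{"fingers":[1,1,1,1,1],"delta_pos":[[0.01,0,-0.05],[0.02,0,-0.1],[0.02,0,-0.1],[0.02,0,-0.1],[0.02,0,-0.1]],"rot":[[0,0,0],[0,0,0],[0,0,0],[0,0,0],[0,0,0]]}'; python3 -c "
from h import *
st()"
```

```text
time: 15.12
tcp_pos: [0.5379, 0.0993, 0.0662]
tool_rot: [-0.0, 0.693, 0.721, -0.0]
wrist_force: [3.9, -0.4, -2.7]
grip_width: 0.124
grip_force: 79.1
t 15.12 T [-0.6  0.5 66.2] end_a [-89.6   0.5  50.8] end_b [90.4  0.5 50.6] O [ 0.4  0.5 50.7] tilt -0.001 roll -0.000 yaw -0.000 F [ 3.9 -0.6 -2.7] M [ 0.07 -0.6  -0.03] grip 0.124
```

```bash
python3 -m creep '{"fingers":[1,1,1,1,1],"delta_pos":[[0,0,-0.05],[0,0,-0.1],[0,0,-0.1],[0,0,-0.1],[0,0,-0.1]],"rot":[[0,0,0],[0,0,0],[0,0,0],[0,0,0],[0,0,0]]}'; python3 -c "
from h import *
st()"
```

```text
time: 15.53
tcp_pos: [0.5379, 0.0993, 0.0653]
tool_rot: [-0.0, 0.693, 0.721, -0.0]
wrist_force: [0.0, -0.2, 2.9]
grip_width: 0.124
grip_force: 79.9
t 15.53 T [-0.6  0.5 65.3] end_a [-89.6   0.5  49.9] end_b [90.4  0.5 49.7] O [ 0.4  0.5 49.8] tilt -0.001 roll -0.000 yaw -0.000 F [ 0.  -0.2  2.9] M [-0.11 -0.14 -0.11] grip 0.124
```

```bash
python3 -m creep '{"fingers":[1,1,1,1],"delta_pos":[[0,0,-0.03],[0,0,-0.06],[0,0,-0.06],[0,0,-0.06]],"rot":[[0,0,0],[0,0,0],[0,0,0],[0,0,0]]}'; python3 -c "
from h import *
st()"
```

```text
time: 15.87
tcp_pos: [0.5379, 0.0993, 0.065]
tool_rot: [-0.0, 0.693, 0.721, -0.0]
wrist_force: [-2.6, 0.2, 7.3]
grip_width: 0.124
grip_force: 80.9
t 15.87 T [-0.6  0.5 65. ] end_a [-89.6   0.6  49.6] end_b [90.4  0.5 49.4] O [ 0.4  0.5 49.5] tilt -0.001 roll -0.000 yaw -0.000 F [-2.5  0.3  7.3] M [-0.1   0.28 -0.11] grip 0.124
```

```bash
python3 -m creep '{"fingers":[1,1,1,1,1,1,1,1,1,1],"delta_pos":[[0,0,-0.04],[0,0,-0.07],[0,0,-0.1],[0,0,-0.1],[0,0,-0.1],[0,0,-0.1],[0,0,-0.1],[0,0,-0.1],[0,0,-0.1],[0,0,-0.1]],"rot":[[0,0,0],[0,0,0],[0,0,0],[0,0,0],[0,0,0],[0,0,0],[0,0,0],[0,0,0],[0,0,0],[0,0,0]]}'; python3 -c "
from h import *
st()"
```

```text
time: 16.7
tcp_pos: [0.5379, 0.0993, 0.0644]
tool_rot: [-0.0, 0.693, 0.721, -0.0]
wrist_force: [-5.1, -1.7, 16.7]
grip_width: 0.12
grip_force: 82.3
t 16.70 T [-0.6  0.5 64.4] end_a [-89.6   0.5  49. ] end_b [90.4  0.5 48.8] O [ 0.4  0.5 48.9] tilt -0.001 roll -0.000 yaw -0.000 F [-5.2 -1.5 16.7] M [-0.24  0.93 -0.09] grip 0.12
```

```bash
python3 -m creep '{"fingers":[1,1,1,1,1,1,1,1,1,1],"delta_pos":[[0,0,0],[0,0,0],[0,0,0],[0,0,0],[0,0,0.04],[0,0,0.08],[0,0,0.12],[0,0,0.14],[0,0,0.14],[0,0,0.14]],"rot":[[0,0,0],[0,0,0],[0,0,0],[0,0,0],[0,0,0],[0,0,0],[0,0,0],[0,0,0],[0,0,0],[0,0,0]]}'; python3 -c "
from h import *
st()"
```

```text
time: 17.53
tcp_pos: [0.5379, 0.0992, 0.0652]
tool_rot: [-0.0, 0.693, 0.721, -0.0]
wrist_force: [-2.0, -0.1, 5.0]
grip_width: 0.129
grip_force: 80.4
t 17.53 T [-0.6  0.5 65.2] end_a [-89.6   0.5  49.8] end_b [90.4  0.4 49.6] O [ 0.4  0.5 49.7] tilt -0.001 roll -0.000 yaw -0.000 F [-2.  -0.1  5. ] M [-0.1   0.18 -0.04] grip 0.129
```

```bash
python3 -m creep '{"fingers":[0.85,0.8,0.7,0.6,0.5,0.4,0.4,0.4],"delta_pos":[[0,0,0],[0,0,0],[0,0,0],[0,0,0],[0,0,0],[0,0,0],[0,0,0],[0,0,0]],"rot":[[0,0,0],[0,0,0],[0,0,0],[0,0,0],[0,0,0],[0,0,0],[0,0,0],[0,0,0]]}' 30
python3 -m creep '{"fingers":[0.4,0.4,0.4,0.4,0.4,0.4,0.4,0.4],"delta_pos":[[0,0,1],[0,0,3],[0,0,6],[0,0,9],[0,0,12],[0,0,14],[0,0,14],[0,0,14]],"rot":[[0,0,0],[0,0,0],[0,0,0],[0,0,0],[0,0,0],[0,0,0],[0,0,0],[0,0,0]]}'
python3 - <<'E'
from h import *
c=manip.capture("wrist"); W=cloud(c)*1000; I=c["frame"].astype(int)
a=Yaw; q=W.copy(); q[...,:2]=(W[...,:2]-[Hx,Hy])@np.array([[np.cos(a),np.sin(a)],[-np.sin(a),np.cos(a)]]).T
m=(abs(q[...,2]-55)<6)&(abs(q[...,0])<78)&(abs(q[...,1])<52)&(abs(q[...,0])>25)
P=q[m]; A=np.c_[P[:,:2],np.ones(len(P))]; print(m.sum(),np.linalg.lstsq(A,P[:,2],rcond=None)[0])
g=(q[...,2]>88)&(q[...,2]<100)&(abs(q[...,0])<30)&(abs(q[...,1])<40)
r=cv2.minAreaRect(q[g][:,:2].astype(np.float32)); print(g.sum(),r)
cv2.imwrite("pics/w5.png",c["frame"][...,::-1])
E
```

```text
time: 18.2
tcp_pos: [0.5379, 0.0993, 0.0651]
tool_rot: [-0.0, 0.693, 0.721, -0.0]
wrist_force: [0.7, 0.4, 0.4]
grip_width: 0.603
grip_force: 0.0
time: 18.87
tcp_pos: [0.5385, 0.0994, 0.2068]
tool_rot: [0.0, 0.693, 0.721, 0.001]
wrist_force: [-0.3, 0.6, -0.7]
grip_width: 0.598
grip_force: 0.0
9994 [-5.60735542e-04  4.73123660e-04  5.59144518e+01]
917 ((0.13118791580200195, 0.7890167236328125), (11.970952033996582, 63.24986267089844), 0.23507042229175568)
```

View pics/w5.png

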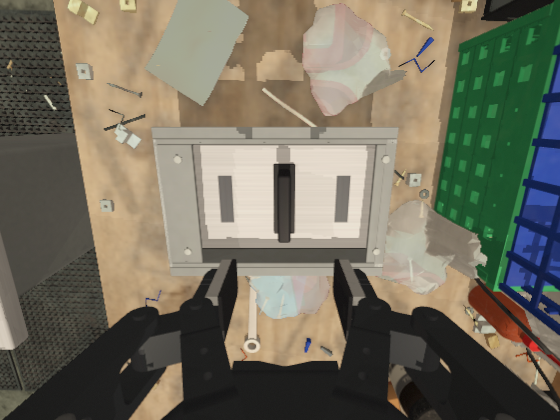

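The picture shows the cover flat under both lips. Its grip is at (285,202), measured at x 0.1 mm and y 0.8 mm from its place, with the plate level and its underside at about 50 mm. The gripper is clear.

```bash
python3 -c "
from cell import manip
print(manip.finish_job())"
```

```text
the job is handed in; nothing more can be done
None
```

The cover is back in the housing, flat under both lips against the far wall; I pressed it on the seal at about 16 N, let go, and handed the job in at about 19 s, with no verdict returned.

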